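# Third hand: hold a supply board home against its sprung earth bar

## Robot

A 7-joint arm with a two-finger parallel gripper is mounted at the origin on a cart in front of the work surface, level with it; the furniture and walls round the work are solid. World frame = base frame: x ahead of the robot, y to its left, z up, the work surface at z = 0. Lengths are in mm, angles in rad, forces in N, time in s.
With the tool pointing down it reaches from about 350 to 900 mm from the base axis. Payload 8.1 kg.
Tool frame: the origin (TCP) lies midway between the tips of the shut fingers; the grasp point (between the pads) lies 19 mm behind it; z points along the fingers, y is the line along which they close (so a half turn about z gives the same grasp; the last joint's range is limited). The gripper opens to 92 mm and grips with 3 to 60 N. Pads are 19 mm wide; open, the fingers measure 130 mm over their backs; the gripper's body (75 mm by 190 mm) begins 47 mm behind the grasp point.
Start: joints at [-1.278, 0.434, 0.025, 1.573, -0.012, 1.134, -0.075], TCP at [240.994, 576.683, 226.742] pointing down, gripper open.
Joint ranges: [-2.62, 2.62], [-0.44, 2.09], [-1.27, 1.32], [0.08, 2.57], [-1.32, 4.46], [0.12, 2], [-2.74, 2.74]. Speed limits (rad/s): [2.22, 2.22, 3.01, 3.01, 3.14, 3.14, 3.14].

## Interface

Orientations are given as a unit quaternion [w, x, y, z].
In Python, from plant import ctrl gives the robot as it stands. Calls block until the motion is done:
- ctrl.movep(position, orientation): joint-space move of the TCP to a pose.
- ctrl.move_l(position, orientation=None, feed=150, stop_force=None): straight line of the TCP; orientation=None keeps the orientation; feed is the mean speed in mm/s. With stop_force (N) it stops when the force on the tool has changed by that much, and returns True; else False.
- ctrl.set_joints(angles): joint-space move.
- ctrl.grip(opening, grasp_force=None): opening from 0.0 (shut) to 1.0 (fully open); grasp_force is the grip in N (None keeps the last); returns when the fingers have stopped.
- ctrl.wait(seconds).
- ctrl.solve_ik(position, orientation): joint angles nearest the present ones, or None.
- ctrl.camera(name): name is "side" or "top"; returns the picture (384x512x3 uint8, blue, green, red); there is no depth.
- ctrl.camera_params(name): a dict with "mtx" (3x3 intrinsics, pixels), "k1" (the pictures are not rectified: a ray, as slopes to the right and down, at radius r is drawn at 1 + k1 r^2 times it, then the intrinsics apply), "R" (3x3) and "t" (3): a world point X has camera coordinates R X + t. Camera axes: x right, y down, z forward; pixel columns grow to the right and rows downward; lengths in mm; the calibration is good to about 2 mm. A picture is of the moment at which its call begins. camera_params takes no time and is no camera call.
A pose or a line that the arm cannot do raises ctrl.Unreachable and nothing moves.
- ctrl.close_job(): hands the job in; it is judged then, once.
Readings, each from a call of its own:
- ctrl.get_time(): time.
- ctrl.get_q(): joint angles.
- ctrl.get_qd(): joint speeds.
- ctrl.get_joint_efforts(): joint torques, N m.
- ctrl.get_tool_pos(): TCP position.
- ctrl.get_orientation(): TCP orientation.
- ctrl.get_ft_force(): force on the tool from outside, world axes, zero at the start.
- ctrl.get_torque(): the same for the moment, N m.
- ctrl.get_finger_gap(): opening from 0.0 (shut) to 1.0 (fully open).
- ctrl.get_grasp_force(): force on a finger pad.
Only numpy, scipy, OpenCV 4.12 (cv2) and the standard library are available. Lean on these libraries where they do the work, as an engineer would, in place of code of your own. Each camera call takes 0.05 s, during which the arm holds its last target. There are 200 camera calls.

## Task

Fit the board with the black circuit board into the open aluminium chassis as a third hand for the technician who will screw it down: lay it flat on the two rails, yellow transformer up and the end with the white connector to the rear panel, slide that end under the two tabs, and push it gently against the sprung copper earth bar until the bar has gone back about 5 mm, a push of about 9 N, where the board's screw holes lie over those in the rails. The springs would push it out again, so keep it pressed steadily for two seconds and finish the program while still holding it there; leave the green board and everything else where it lies.

Things in the scene. Friction and masses are not known exactly. Their poses are not given: they have to be found in the camera images.
- black_board: supply board, black circuit board 46 (x) x 72 (y) x 4 mm, 44 to 83 g, 25 mm high with its parts. Origin: centre of the underside; z up, y along its length. Its yellow transformer, x -10 to 10, y -17 to 11, z 4 to 25 mm, can be gripped across x (20 mm wide), or else the long edges (46 mm). Its +y end, with the white connector, goes to the rear panel. Screw holes near the corners
- board_lead (a point): middle of the black board's leading end, at (0, 36, 2) mm in the board's frame
- board_grip (a point): point inside the yellow transformer, at (0, -3, 18) mm in the board's frame
- chassis: open aluminium chassis, fixed to the bench, base 154 (x) x 84 (y) x 2 mm, near end open, sides folded up 8 mm. Origin: centre of the underside; x points to the rear panel (x 74 to 77 mm, 48 mm high), z up. Two rails run along x from -70 to 54 mm at y +-15 to +-22 mm; the board lies on their tops at z 12 mm, its length along x
- tab_mouth (a point): start of the two tabs, chassis (40, 0, 12) mm. Tabs: x 40 to 52 mm, y beyond +-20 mm, z 18.5 to 20.5 mm, reaching in over the board's long edges from cheeks at x 38 to 59 mm, inner faces y +-24.5 mm, flaring to +-28 mm at x 31 mm. Lower the board onto the rails with its leading end short of x 40 mm, then slide it along x
- home (a point): where the black board's origin lies when home, chassis (21, 0, 12) mm: its leading end is then at chassis x 57 mm and the earth bar 5 mm back
- earth_bar (a joint): how far the sprung copper earth bar before the rear panel has been pushed back along chassis x, in m: 0 at rest, stop at 0.009. It pushes back with 2 N at 0 and 1.4 N more per mm: 9 N at 0.005
- bar_face (a point): middle of the earth bar's front face, 36 mm wide (y), 9 mm high, moves with the bar; in the chassis's frame at x 52 mm (bar at rest), y 0, z 13.5 mm
- green_board: another supply board of the same size but with a green circuit board; not wanted, leave it. Origin: centre of the underside
- screw_dish: round steel dish of screws, 87 mm across, 20 mm high; leave it. Origin: centre of the underside
- screwdriver: screwdriver with red handle, 158 mm long (y), 22 mm thick, lying; leave it. Origin: middle of the underside
- cutters: side cutters with red handles, 56 x 123 x 13 mm, lying; leave them. Origin: middle of the underside
- flux_bottle: white bottle with a red spout, 35 mm across, 105 mm high, standing; leave it. Origin: centre of the underside
- tin: round pale tin, 50 mm across, 24 mm high; leave it. Origin: centre of the underside
Things that resemble listed ones, but are neither listed nor needed, are in the scene too. Leave any brown look-alike of the black_board alone.

How it is judged (in metres and radians):
On the way:
1. the black board lies home under the tabs, squeezed against the earth bar with 6 to 12 N by the gripper, for 1.5 s without a break (x of board_lead in the frame of chassis between 0.0535 and 0.0605 m and y of board_lead in the frame of chassis between -0.004 and 0.004 m and z of board_lead in the frame of chassis between 0.011 and 0.0185 m and angle between black_board's own z axis and vertical below 0.08 rad and angle between the y axis of black_board and the x axis of chassis, either way round below 0.07 rad and contact force between black_board and earth_bar between 6 and 12 N and contact force between the fingers and black_board above 2 N), for 1.5 s.
At the end, for the whole second after the job is handed in: the black board is held still by the gripper, flat (within 0.08 rad) and square (within 0.07 rad) in the chassis, its +y end under both tabs, within 4 mm of the middle and at chassis x 53.5 to 60.5 mm, pressing on the earth bar with 6 to 12 N (all of step 1 and linear speed of black_board below 0.01 m/s and velocity of joint earth_bar between -0.01 and 0.01 m/s); the arm keeps its last pose, push and grip.
It fails at once if the board rammed the earth bar with more than 20 N (contact force between black_board and earth_bar above 20 N).
It fails at once if the green board was moved by more than 25 mm (distance of green_board from where it was at the start of the episode above 0.025 m).
It fails at once if the flux bottle was tipped or a bystander (screw dish, screwdriver, cutters, flux bottle, tin) moved by more than 25 mm (angle between flux_bottle's own z axis and vertical above 0.3 rad or distance of any of screw_dish, screwdriver, cutters, flux_bottle, tin from where it was at the start of the episode above 0.025 m).
It also fails if it takes over 45 s, if anything falls off the work surface, if the arm or the gripper's body presses on something with over 40 N, if the wrist force passes 120 N, or if a joint passes its speed limit or range.

## Working session

There is one attempt and no reset: what is moved stays moved. The work goes in short steps, each a Python script; the robot and the scene stay as the last script left them, time stands still between calls to the robot, and variables do not carry over. Pictures are saved under pics/ and viewed, at most 10 in all, crops included, and the job is handed in when it is done.

```bash
mkdir -p pics; ls
python3 - <<'E'
from plant import ctrl
import cv2
for n in("top","side"):
    cv2.imwrite(f"pics/{n}0.png",cv2.resize(ctrl.camera(n),(800,600),interpolation=cv2.INTER_CUBIC))
    p=ctrl.camera_params(n);print(n,p)
print(ctrl.get_time(),ctrl.get_orientation())
E
```

```text
pics
top {'mtx': array([[492.00257593,   0.        , 257.22318829],
       [  0.        , 492.00257593, 192.48424693],
       [  0.        ,   0.        ,   1.        ]]), 'k1': -0.21819080960097859, 'R': array([[-0.0048924 , -0.9999823 , -0.00338655],
       [-0.98284954,  0.00543283, -0.18432922],
       [ 0.18434435,  0.00242666, -0.98285872]]), 't': array([ 344.1804462 ,  562.20303855, 1247.01844164])}
side {'mtx': array([[477.01114613,   0.        , 256.55944878],
       [  0.        , 477.01114613, 195.02498734],
       [  0.        ,   0.        ,   1.        ]]), 'k1': 0.02595743962453321, 'R': array([[-0.9238652 , -0.38271412, -0.00173383],
       [-0.23313797,  0.56637219, -0.7904867 ],
       [ 0.30351241, -0.72989893, -0.61247675]]), 't': array([ 642.99559689,  -10.04489733, 1552.06705638])}
0.1 [-7.37225234e-05  1.96645301e-01  9.80474435e-01 -7.09107887e-04]
```

View pics/top0.png

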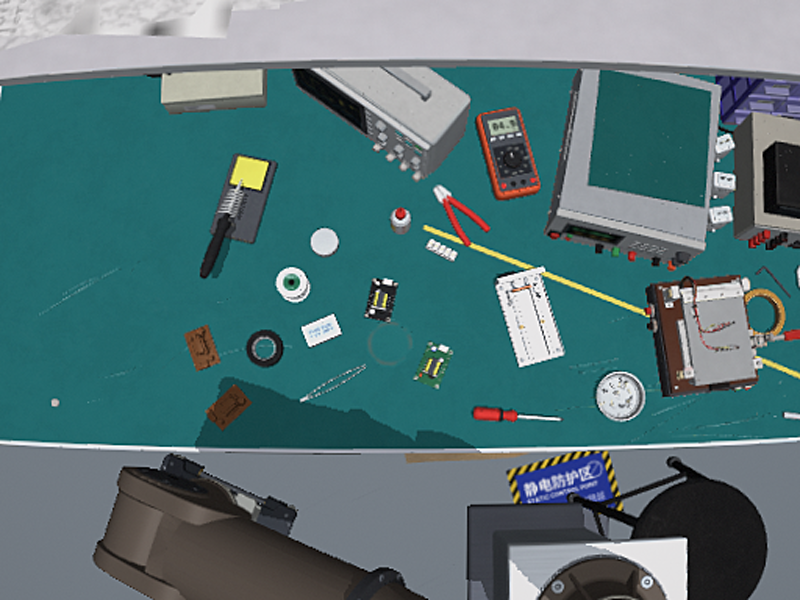

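View pics/side0.png

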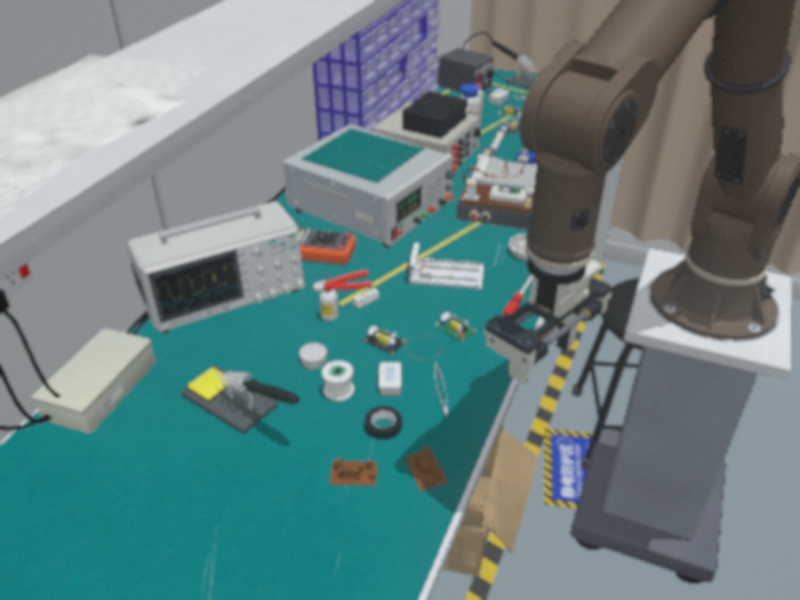

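Two pictures: the black board appears at about (381,299) in the top view (800 px scale), with the green one at (433,365) and the brown ones at (201,348) and (228,407). The chassis candidates are the pale item at (530,315) and the brown box with grey at (705,335). I'll enlarge these.

Run:
```python
from plant import ctrl
import cv2,numpy as np
t=ctrl.camera("top");s=ctrl.camera("side");cv2.imwrite("pics/topraw.png",t);cv2.imwrite("pics/sideraw.png",s)
def c(im,x0,y0,w,h,W,H):return cv2.resize(im[y0:y0+h,x0:x0+w],(W,H),interpolation=cv2.INTER_CUBIC)
# top: black board crop x 225-265,y170-210 ; chassis 310-370,165-240
A=np.hstack([c(t,222,168,60,90,400,600),c(t,306,165,60,90,400,600)])
cv2.imwrite("pics/cropT.png",A)
B=np.vstack([c(s,226,200,80,30,800,300),c(s,250,155,80,30,800,300)])
cv2.imwrite("pics/cropS.png",B)
```

```text
(no output)
```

View pics/cropT.png

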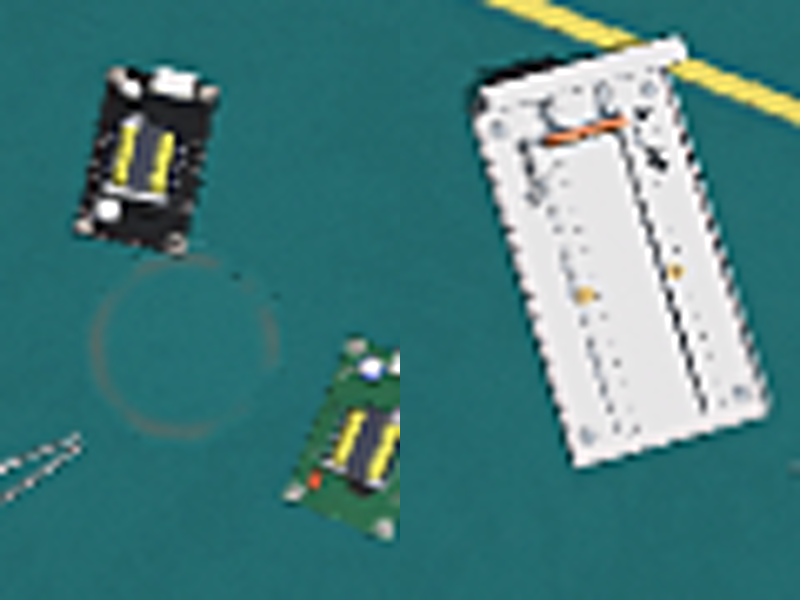

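View pics/cropS.png

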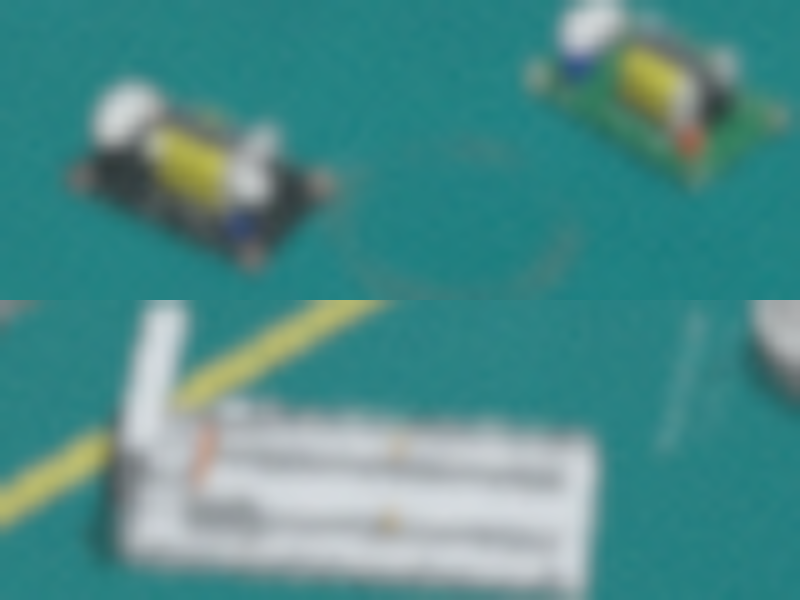

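The crops confirm it. Black board at raw top (244,192), with its white connector facing away from the robot (the green and brown ones differ in colour). The pale open tray with the upright rear panel and copper bar at top (337,200) is the chassis. Next I fit both poses from both views.

```bash
cat > fit.py <<'E'
import json,cv2,numpy as np
from plant import ctrl
from scipy.optimize import least_squares
P={n:ctrl.camera_params(n) for n in("top","side")}
def proj(n,X):
    p=P[n];return cv2.projectPoints(np.float64(X).reshape(-1,1,3),cv2.Rodrigues(p["R"])[0],p["t"],p["mtx"],np.array([p["k1"],0,0,0]))[0].reshape(-1,2)
def pose(v,L):
    c,s=np.cos(v[3]),np.sin(v[3]);L=np.atleast_2d(L)
    return np.c_[v[0]+c*L[:,0]-s*L[:,1],v[1]+s*L[:,0]+c*L[:,1],v[2]+L[:,2]]
def up(uv,s,x0,y0):return (np.float64(uv)+.5)/s-.5+[x0,y0]
def fit(obs,v0,fixz=None):
    def r(v):
        v=np.array(v); 
        if fixz is not None: v=np.r_[v[:2],fixz,v[2]]
        return np.concatenate([(proj(n,pose(v,[L]))[0]-uv) for n,L,uv in obs])
    v0=np.array(v0,float)
    if fixz is not None: v0=v0[[0,1,3]]
    s=least_squares(r,v0,loss="soft_l1");v=s.x
    if fixz is not None:v=np.r_[v[:2],fixz,v[2]]
    return v,r(s.x).reshape(-1,2)
T=lambda u,v:("top",up((u,v),20/3,222,168))
TC=lambda u,v:("top",up((u-400,v),20/3,306,165))
S=lambda u,v:("side",up((u,v),10,226,200))
SC=lambda u,v:("side",up((u,v-300),10,250,155))
E
cat > run.py <<'E'
from fit import *
np.set_printoptions(precision=2,suppress=True)
hx,hy=18.5,31.5
# board: +y forward => yaw ~0 means y axis = world +y; world x fwd => yaw=-90deg
b=[((-hx,hy,4),T(118,75)),((hx,hy,4),T(208,95)),((hx,-hy,4),T(176,242)),((-hx,-hy,4),T(82,227)),
   ((-hx,hy,4),S(82,180)),((-hx,-hy,4),S(255,260)),((hx,-hy,4),S(322,185))]
c=[((-77,42,4),TC(580,465)),((-77,-42,8),TC(770,410)),((21-hy,18.5,12),TC(585,295)),((21-hy,-18.5,12),TC(676,270)),
   ((52,18,18),TC(548,143)),((52,-18,18),TC(628,124)),((77,-42,48),TC(685,40)),
   ((21-hy,18.5,12),SC(388,522)),((21-hy,-18.5,12),SC(400,445)),((-77,-42,8),SC(597,432)),((-77,42,4),SC(588,592))]
for name,o,v0 in(("board",b,[500,250,0,-1.6]),("chassis",c,[480,80,0,0.3])):
    o=[(n,L,uv) for L,(n,uv) in o]
    for lab,oo,fz in(("both",o,None),("z0",o,0),("top",[q for q in o if q[0]=="top"],0),("side",[q for q in o if q[0]=="side"],0)):
        v,r=fit(oo,v0,fz);print(name,lab,v,"rms px",np.sqrt((r**2).mean()))
        if lab=="both":print(r.T)
E
python3 run.py
```

```text
board both [ 575.8   378.89   -2.86 -146.28] rms px 0.41602096484792483
[[ 0.02 -0.36 -0.07  0.81 -0.34 -0.59 -0.37]
 [ 0.72  0.25  0.31 -0.03 -0.15 -0.51  0.29]]
board z0 [ 575.19  379.45    0.   -177.7 ] rms px 0.5025193550967222
board top [576.14 379.05   0.   -20.63] rms px 0.32119941771189325
board side [ 573.14  382.09    0.   -560.96] rms px 0.21090075501027922
chassis both [540.47 117.19  -2.75   0.26] rms px 0.490084612866527
[[-0.45  0.4   0.56 -0.28  0.1   0.55 -0.5  -0.15 -0.46 -0.48 -0.88]
 [ 0.5   0.41  0.02  0.25  0.65  0.16 -0.51 -0.97  0.53  0.37 -0.43]]
chassis z0 [540.02 117.98   0.     0.26] rms px 0.5465030728692634
chassis top [540.67 117.79   0.    19.11] rms px 0.4061460113420275
chassis side [537.39 121.63   0.     0.27] rms px 0.43753106948506487
```

```bash
cat > rob.py <<'E'
import numpy as np,cv2
from scipy.spatial.transform import Rotation
from plant import ctrl
B=np.array([575.2,379.5,0]);BY=-1.77
C=np.array([540.0,118.0,0]);CY=0.26
def rz(a):return np.array([[np.cos(a),-np.sin(a),0],[np.sin(a),np.cos(a),0],[0,0,1]])
def quat(by):  # tool down, tool y = -board x, for board yaw by
    y=-rz(by)[:,0];z=np.array([0,0,-1.]);return Rotation.from_matrix(np.c_[np.cross(y,z),y,z]).as_quat()[[3,0,1,2]]
def tcp(o,by,z):  # board origin o -> TCP position above transformer
    p=o+rz(by)@[0,-3,0];p[2]=z;return p
def st(s):print(s,"t",round(ctrl.get_time(),1),"tcp",np.round(ctrl.get_tool_pos(),1),"F",np.round(ctrl.get_ft_force(),1),"gap",round(ctrl.get_finger_gap()*92,1),"gf",round(ctrl.get_grasp_force(),1))
def pics(name,tx,ty,sx,sy):
    t=ctrl.camera("top");s=ctrl.camera("side");f=lambda i,x,y:cv2.resize(i[y:y+90,x:x+60],(400,600),interpolation=cv2.INTER_CUBIC)
    cv2.imwrite(f"pics/{name}.png",np.hstack([f(t,tx,ty),f(s,sx,sy)]))
E
python3 - <<'E'
from rob import *
for z in(60,5):print(ctrl.solve_ik(tcp(B,BY,z),quat(BY)))
for cx in(-8,25):print(ctrl.solve_ik(tcp(C+rz(CY)@[cx,0,0],CY-np.pi/2,18),quat(CY-np.pi/2)))
ctrl.grip(0.42,20)
ctrl.movep(tcp(B,BY,110),quat(BY)); ctrl.move_l(tcp(B,BY,40),feed=120)
st("above");pics("above",214,150,216,165)
E
```

```text
[-0.69719323  0.68938462  0.05311585  1.57344366 -0.04383056  0.87992887
  0.74334093]
[-0.69234618  0.75588557  0.04537484  1.60310599 -0.04409461  0.78360132
  0.74352045]
[-0.33720623  0.56650318  0.03346234  1.98183374 -0.03209897  0.5937482
  1.54843616]
[-0.32930583  0.60339142  0.02753945  1.89872928 -0.02617346  0.6398132
  1.54516702]
above t 3.4 tcp [572.6 380.6  40.6] F [0.5 0.7 0.6] gap 38.4 gf 0.0
```

View pics/above.png

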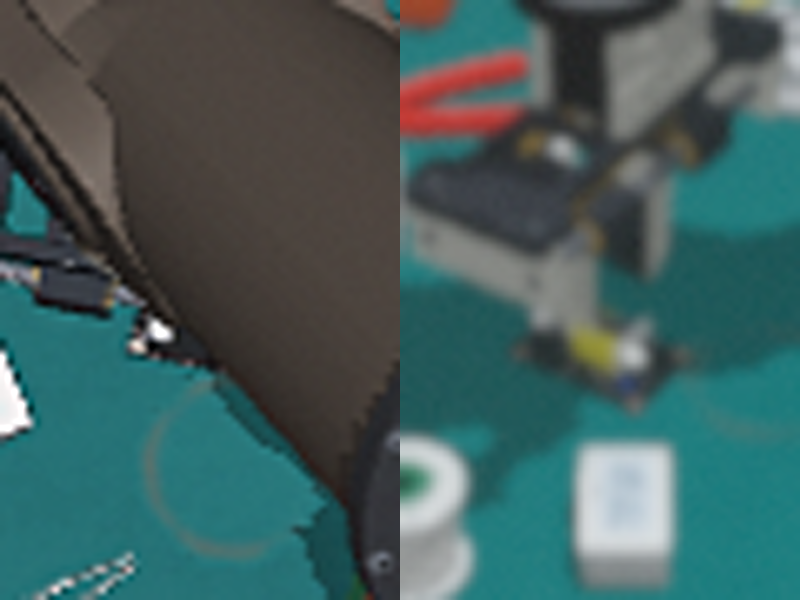

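The side view shows the near finger's tip at crop (535–595, 330), just above the transformer at (600,350). I'll check that tip against its projection to see the robot-to-camera offset.

Run:
```python
from rob import *; from fit import proj
R=Rotation.from_quat(ctrl.get_orientation()[[1,2,3,0]] if isinstance(ctrl.get_orientation(),np.ndarray) else np.array(ctrl.get_orientation())[[1,2,3,0]]).as_matrix();p=np.array(ctrl.get_tool_pos())
to=lambda X:np.round((proj("side",[X])[0]-[216,165])*20/3+[400,0],0)
for y in(19,30):
  for x in(-9.5,9.5):print(y,x,to(p+R@[x,y,0]))
# transformer corners by fitted board
for L in[(-10,-17,25),(-10,11,25),(10,-17,25),(-10,-17,4),(-10,11,4)]:print(L,to(B+rz(BY)@L))
```

```text
19 -9.5 [557. 303.]
19 9.5 [592. 319.]
30 -9.5 [542. 316.]
30 9.5 [577. 332.]
(-10, -17, 25) [614. 339.]
(-10, 11, 25) [563. 316.]
(10, -17, 25) [639. 315.]
(-10, -17, 4) [615. 374.]
(-10, 11, 4) [564. 352.]
```

Agreement within about 2 mm, so I go down and grip.

Run:
```python
from rob import *
ctrl.move_l(tcp(B,BY,14),feed=60,stop_force=5);st("14")
h=ctrl.move_l(tcp(B,BY,6),feed=15,stop_force=3);st(f"6 {h}")
if h:
    p=np.array(ctrl.get_tool_pos());p[2]+=1;ctrl.move_l(p,feed=20)
ctrl.grip(0.1,45);st("grip")
p=np.array(ctrl.get_tool_pos());p[2]+=50;ctrl.move_l(p,feed=80);ctrl.wait(.3);st("lift")
pics("lift",214,150,216,165)
```

```text
14 t 4.1 tcp [572.2 380.   13.6] F [-1.4  0.5  0.4] gap 38.7 gf 0.0
6 False t 4.8 tcp [572.3 380.1   6. ] F [-0.4 -0.2 -0.5] gap 38.3 gf 0.0
grip t 5.2 tcp [572.3 380.1   6.1] F [0.  0.8 1.3] gap 20.2 gf 45.0
lift t 6.3 tcp [572.1 379.9  55.6] F [ 0.3  0.  -1. ] gap 19.8 gf 45.0
```

View pics/lift.png

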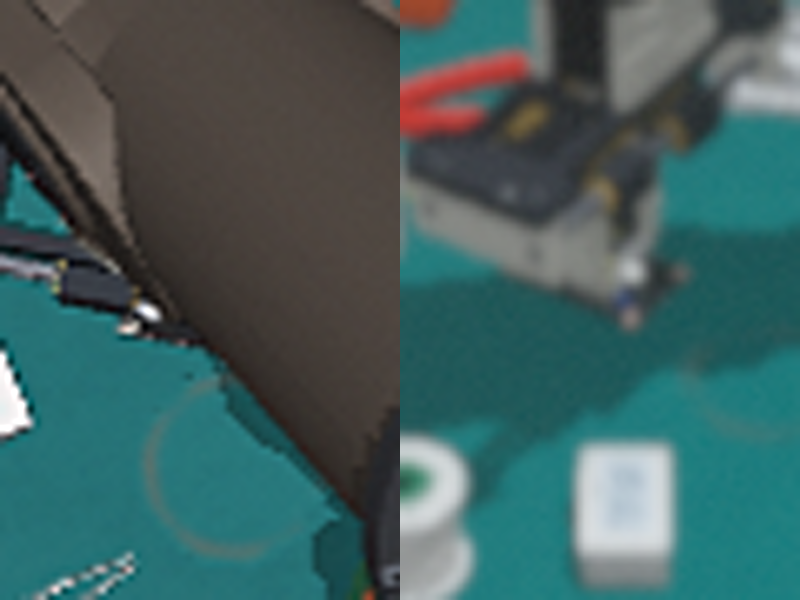

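Board is held (gap 19.8 mm = transformer width), level, connector end forward at crop (660,270) trailing. Now I carry it above the chassis and lower it short of the tabs.

Run:
```python
from rob import *
yb=CY-np.pi/2;g=lambda cx,z:tcp(C+rz(CY)@[cx,0,0],yb,z);q=quat(yb)
p=np.array(ctrl.get_tool_pos());p[2]=110;ctrl.move_l(p,feed=120)
ctrl.movep(g(-8,110),q);ctrl.move_l(g(-8,45),feed=80);ctrl.wait(.3);st("above")
pics("place",306,165,256,120)
```

```text
above t 9.3 tcp [529.6 115.2  45.3] F [ 0.2  0.8 -1.1] gap 19.8 gf 45.0
```

View pics/place.png

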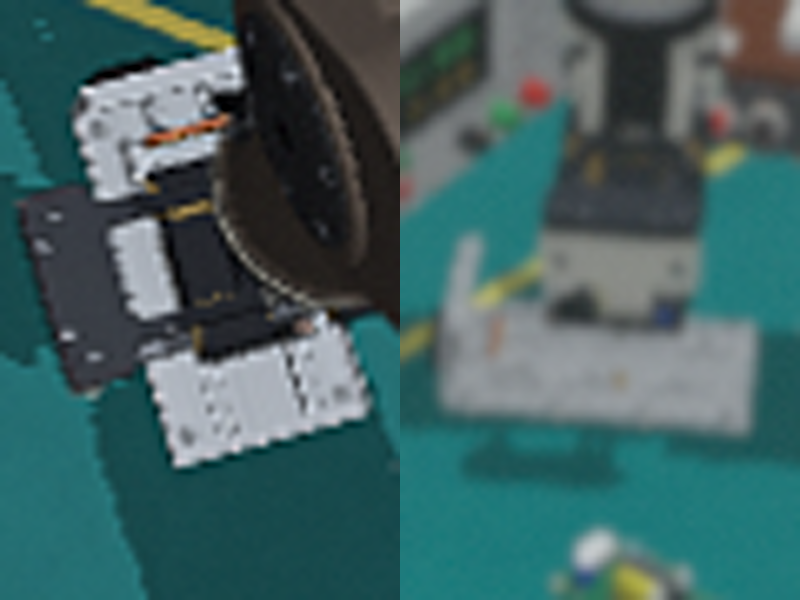

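Run:
```python
from rob import *; from fit import proj
yb=CY-np.pi/2;p=np.array(ctrl.get_tool_pos());o=p-rz(yb)@[0,-3,0];o[2]=p[2]-6
t=lambda X:np.round((proj("top",[X])[0]-[306,165])*20/3);s=lambda X:np.round((proj("side",[X])[0]-[256,120])*20/3+[400,0])
for L in[(-23,-36,4),(23,-36,4),(18.5,-31.5,4),(-23,36,4),(23,36,4),(-23,-36,0),(-23,36,0)]:
    X=o+rz(yb)@L;print(L,t(X),s(X))
```

```text
(-23, -36, 4) [210. 364.] [684. 327.]
(23, -36, 4) [319. 333.] [690. 276.]
(18.5, -31.5, 4) [305. 325.] [680. 281.]
(-23, 36, 4) [158. 192.] [540. 317.]
(23, 36, 4) [267. 162.] [549. 266.]
(-23, -36, 0) [208. 365.] [684. 334.]
(-23, 36, 0) [157. 194.] [540. 323.]
```

Projected corners match the picture: the trailing pad is at (305,326) and the leading left corner at (150,190). I lower the board now.

Run:
```python
from rob import *
yb=CY-np.pi/2;g=lambda cx,z:tcp(C+rz(CY)@[cx,0,0],yb,z)
ctrl.move_l(g(-8,23),feed=60,stop_force=6);st("23")
h=ctrl.move_l(g(-8,15),feed=10,stop_force=3);st(f"down {h}")
ex=rz(CY)[:,0]; z=ctrl.get_tool_pos()[2]+.3
for cx in(0,6,10,13):
    h=ctrl.move_l(g(cx,z),feed=20,stop_force=5);p=np.array(ctrl.get_tool_pos())
    st(f"{cx} {h} Fx {np.dot(rz(CY).T@ctrl.get_ft_force(),[1,0,0]):.1f}");
    if h:break
```

```text
23 t 9.9 tcp [529.  115.1  22.5] F [-0.7 -0.3 -1.4] gap 19.7 gf 45.0
down True t 10.5 tcp [529.4 115.2  18. ] F [ 1.1 -0.   6.2] gap 19.9 gf 45.0
0 True Fx -1.1 t 10.7 tcp [529.4 115.2  18. ] F [-1.3  0.4  5.6] gap 19.4 gf 45.0
```

Run:
```python
from rob import *
yb=CY-np.pi/2;g=lambda cx,z:tcp(C+rz(CY)@[cx,0,0],yb,z)
z=18.5;ctrl.move_l(g(-8,z),feed=10);ctrl.wait(.2);st("raised")
for cx in(0,6,10,12,14,15,16,17,18,19):
    h=ctrl.move_l(g(cx,z),feed=20 if cx<=10 else 6,stop_force=6);ctrl.wait(.1)
    f=np.mean([rz(CY).T@ctrl.get_ft_force() for _ in range(5)],0)
    c=rz(CY).T@(np.array(ctrl.get_tool_pos())-C)
    print(cx,h,"cpos",c.round(2),"F",f.round(1))
    if h or f[0]<-4.5:break
```

```text
raised t 11.2 tcp [529.2 115.1  18.4] F [-0.1  0.2 -0.3] gap 19.7 gf 45.0
0 False cpos [-3.08  0.02 18.47] F [ 0.1 -0.  -0.5]
6 False cpos [ 3.39 -0.32 18.55] F [ 0.9 -2.3 -1.9]
10 False cpos [ 6.88 -0.29 18.42] F [-1.2 -4.  -1.6]
12 False cpos [ 8.46 -0.31 18.36] F [-3.2 -4.3 -1.3]
14 False cpos [10.44 -0.35 18.35] F [-2.3 -4.3 -0.9]
15 False cpos [11.45 -0.36 18.34] F [-2.9 -4.4 -0.6]
16 False cpos [12.4  -0.35 18.34] F [-3.2 -4.4 -1.3]
17 False cpos [12.76 -0.36 18.25] F [-4.4 -5.4  1.7]
18 False cpos [13.36 -0.38 18.21] F [-5.6 -4.9  1.9]
```

Cheek contact on the +y side (about 4 N sideways). Back off slightly, shift toward −y and continue.

```bash
cat > push.py <<'E'
from rob import *
yb=CY-np.pi/2
def g(cx,z,dy):return tcp(C+rz(CY)@[cx,dy,0],yb,z)
def rd(s):
    a=[]
    for _ in range(5):a.append(rz(CY).T@ctrl.get_ft_force());ctrl.wait(.02)
    c=rz(CY).T@(np.array(ctrl.get_tool_pos())-C);f=np.mean(a,0)
    print(s,"cpos",c.round(2),"F",f.round(1),"M",np.round(rz(CY).T@ctrl.get_torque(),2),"t",round(ctrl.get_time(),1));return c,f
E
python3 - <<'E'
from push import *
ctrl.move_l(g(15,18.4,0),feed=10);rd("back")
for dy in(-.5,-1,-1.5,-2):
    ctrl.move_l(g(15,18.4,dy),feed=6);ctrl.wait(.1);c,f=rd(f"dy{dy}")
    if f[1]>-.4:break
for cx in(16,17,18,19):
    ctrl.move_l(g(cx,18.4,dy),feed=6);ctrl.wait(.1);c,f=rd(cx)
    if f[0]<-4.5:break
E
```

```text
back cpos [12.42 -0.24 18.48] F [ 1.1 -5.5 -2.6] M [-1.13 -0.08 -0.2 ] t 16.2
dy-0.5 cpos [12.35 -0.32 18.49] F [ 1.6 -3.6 -2.1] M [-0.78 -0.33 -0.14] t 16.6
dy-1 cpos [11.91 -0.53 18.43] F [ 0.3 -0.5 -0.4] M [-0.02 -0.08  0.  ] t 17.0
dy-1.5 cpos [11.92 -1.36 18.37] F [-0.3  0.2 -0. ] M [ 0.06  0.01 -0.01] t 17.5
16 cpos [12.67 -1.47 18.29] F [-2.3  0.5 -0.2] M [ 0.17  0.55 -0.03] t 18.0
17 cpos [13.73 -1.46 18.3 ] F [-3.7  0.5  0.1] M [0.18 0.84 0.  ] t 18.5
18 cpos [14.58 -1.45 18.29] F [-4.9  0.6  0.6] M [0.24 1.18 0.01] t 19.0
```

Run:
```python
from push import *
cx=18
for _ in range(14):
    ctrl.wait(.1);c,f=rd(round(cx,2))
    if f[0]<-8.7:break
    cx+=np.clip((9+f[0])/1.5,.15,.8);ctrl.move_l(g(cx,18.4,-1.5),feed=6)
ctrl.wait(2.2);rd("held");st("held");pics("held",306,165,256,120)
```

```text
18 cpos [14.58 -1.51 18.28] F [-5.   0.6  0.4] M [ 0.21  1.17 -0.03] t 19.1
18.8 cpos [15.18 -1.48 18.27] F [-5.6  0.7  1.2] M [ 0.19  1.27 -0.01] t 19.6
19.6 cpos [15.72 -1.5  18.26] F [-6.6  0.5  2.2] M [0.2  1.43 0.01] t 20.1
20.4 cpos [16.31 -1.49 18.26] F [-7.3  1.   2.8] M [0.25 1.58 0.04] t 20.6
21.2 cpos [16.87 -1.49 18.24] F [-8.   0.8  3.4] M [0.28 1.68 0.03] t 21.0
21.84 cpos [17.32 -1.49 18.22] F [-8.6  1.1  4.4] M [0.28 1.93 0.02] t 21.5
22.12 cpos [17.52 -1.52 18.22] F [-8.8  0.7  4.4] M [ 0.26  1.95 -0.03] t 21.9
held cpos [17.51 -1.49 18.21] F [-9.6  0.8  4.5] M [ 0.24  1.92 -0.03] t 24.2
held t 24.2 tcp [557.3 121.1  18.2] F [-7.9 -1.3  5.1] gap 19.8 gf 45.0
```

View pics/held.png

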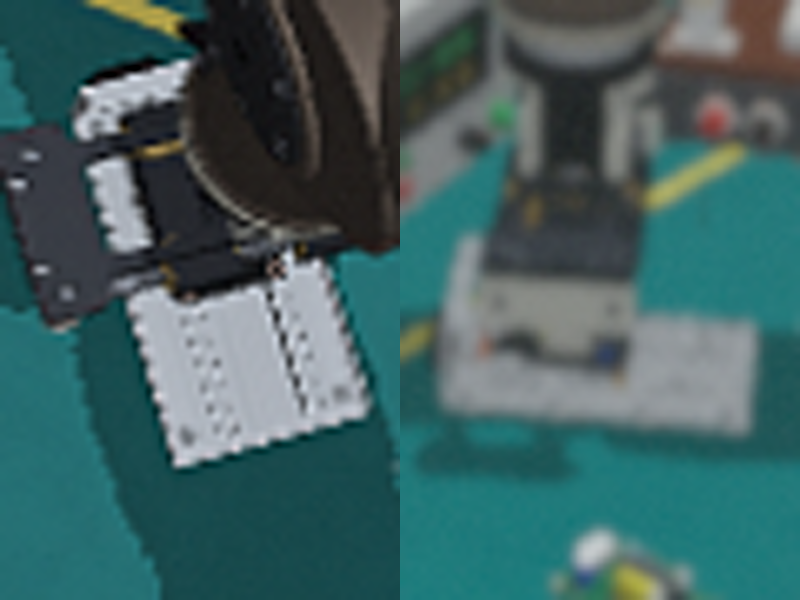

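The board lies flat in the chassis with its front end under the tabs at the bar, side view (490,345). Its trailing screw pad is at the rail hole, (618,377). The push is a steady 9 N or so, with about 5 mm of bar travel. I'm handing in.

```bash
python3 -c "
from plant import ctrl
print(ctrl.close_job())"
```

```text
the job is handed in; nothing more can be done
None
```

The black board is in the chassis, connector end under the tabs, held against the earth bar at about 9 N (by the wrist force reading) with the bar about 5 mm back; I held it over 2 s and handed in while still holding, though the judge's verdict wasn't shown.

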